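# Shut and bolt the receiver lid

### The job

Shut the receiver's raised lid fully, then bolt it: lift the handle of the barrel bolt out of the notch it lies in, slide the bolt through the staple on the lid, and drop the handle right down into the other notch. Let go, and leave the lamp, the plug and the mug as they stand.

Things in the scene. Friction and masses are not known exactly. Their poses are not given: they have to be found in the camera images.
- receiver: grey hammertone receiver, fixed to the desk, 260 mm deep (its x), 420 mm wide (its y), flat top deck 140 mm above the desk. Origin: centre of its underside, on the desk; x points from its dial front to its back, y to its left, z up. Positions below 'in its frame' are (x, y, z) in mm. The lid covers the left half of the deck, the barrel bolt lies on the right half, parallel to its y.
- lid (a joint): angle of the lid, rad: 0 shut flat, grows as it lifts, at most 1.2. Starts between 0.35 and 0.8. A stiff hinge holds it at any angle; about 2 to 5 N down near its middle closes it. It may be pressed on any bare spot of its upper face; it can only shut while the bolt is drawn back.
- lid_edge (a point): middle of the lid's free (right-hand) edge, on its upper face. Lid: grey steel plate 210 mm (x) by 190 mm (from hinge to free edge), 8 mm thick; shut, its upper face is at z 148 and its free edge at y 0 in the receiver's frame. Near that edge, centred at x 20, y 22, a steel staple (29 mm wide in x, 12 mm in y, 33 mm above the lid) stands up, through which the bolt passes; the rest of the lid's upper face is bare.
- lid_hinge (a point): middle of the lid's hinge line, which runs along the receiver's x; at (0, 190, 148) in its frame, lid's upper face.
- bolt (a joint): slide of the bolt, m: 0 in the middle of the starting notch (bolt drawn back), 0.050 in the middle of the other notch (bolt through the staple); grows along the receiver's +y, towards the lid. Rubs with about 1.2 N. Each notch gives 3 mm of play either way.
- handle (a joint): swing of the bolt's handle about the bolt's own axis, rad: 0 lying in a notch, sloping 10 degrees up from level towards the receiver's front (-x); grows as it swings up, to a stop at 1.3 (nearly upright). Above 0.70 it clears the wall between the notches. It is light and falls back by its own weight when let go: into a notch, or on to the wall's top.
- handle_ball (a point): centre of the black ball, 22 mm in diameter, at the end of the bolt's handle (8 mm steel shank); 60 mm from the bolt's axis, so that it moves on an arc of 60 mm radius as the handle swings up. At the start about (-39, -105, 172) in the receiver's frame. The deck lies open on both sides of it along y.
- bolt_tip (a point): end of the 12 mm steel bolt rod on the lid's side, on the rod's axis. The axis runs along the receiver's y at x 20, z 162 in its frame (22 mm above the deck); the tip is at y -12 at the start and y 38 when bolted.
- notch_start (a point): the notch where the handle lies at the start: 14 mm wide gap in a 5 mm thick upright steel wall (108 mm long, along y, top 44 mm above the deck) 25 mm in front (-x) of the bolt's axis. The point is at the gap's foot, (-5, -105, 162) in the receiver's frame.
- notch_home (a point): the other notch, of the same shape, 50 mm nearer to the lid; the point is at its foot, (-5, -55, 162) in the receiver's frame.
- pilot_lamp: bystander: pilot lamp, amber glass dome on a brass foot, 48 mm across, 58 mm high, upright on the desk to the receiver's right. Origin: centre of its underside.
- toggle_plug: bystander: nickel toggle plug, 32 mm across, 61 mm high, upright on the desk to the receiver's right. Origin: centre of its underside.
- mug: bystander: white mug, 80 mm across, 90 mm high, on the desk to the receiver's left. Origin: centre of its underside.

How it is judged:
On the way:
1. the lid is shut, the bolt not yet slid (value of joint lid below 0.04 rad and value of joint bolt below 0.01 m), for 0.2 s.
At the end, for the whole second after the job is handed in: The lid is shut (under 0.04 rad, about 7 mm at its edge), the bolt stands at the home notch (44 to 56 mm of slide, through the staple), and the handle lies at rest down in that notch (within 0.12 rad of the bottom). The lid was shut before the bolt was slid (value of joint lid below 0.04 rad and value of joint bolt between 0.044 and 0.056 m and value of joint handle below 0.12 rad and velocity of joint handle between -0.1 and 0.1 rad/s); the robot touches nothing.
It fails at once if the pilot lamp is pushed more than 30 mm or tipped over (distance of pilot_lamp from where it was at the start of the episode above 0.03 m or angle between pilot_lamp's own z axis and vertical above 0.5 rad).
It fails at once if the toggle plug is pushed more than 30 mm or tipped over (distance of toggle_plug from where it was at the start of the episode above 0.03 m or angle between toggle_plug's own z axis and vertical above 0.5 rad).
It fails at once if the mug is pushed more than 30 mm or tipped over (distance of mug from where it was at the start of the episode above 0.03 m or angle between mug's own z axis and vertical above 0.5 rad).
It also fails if it takes over 51 s, if anything falls off the work surface, if the arm or the gripper's body presses on something with over 40 N, if the wrist force passes 120 N, or if a joint passes its speed limit or range.

### The arm

A 6-joint arm with a two-finger parallel gripper is mounted at the origin on the work surface. World frame = base frame: x ahead of the robot, y to its left, z up, the work surface at z = 0. Lengths are in m, angles in rad, forces in N, time in s.
With the tool pointing down it reaches from about 0.3 to 0.75 m from the base axis. Payload 8.5 kg.
Tool frame: the origin (TCP) lies midway between the tips of the shut fingers; the grasp point (between the pads) lies 19 mm behind it; z points along the fingers, y is the direction in which the jaws open and shut (so a half turn about z gives the same grasp; the last joint's range is limited). The gripper opens to 85 mm and grips with 20 to 120 N. Pads are 22 mm wide; open, the fingers measure 114 mm over their backs; the gripper's body (76 mm by 85 mm) begins 54 mm behind the grasp point. The pads swing forward as they close: fully open they stand 13 mm farther back than shut.
Start: joints at [1.13, 0.381, 1.297, -0, 1.464, -0.215], TCP at [0.123, 0.536, 0.231] pointing down, gripper open.
Joint ranges: [-3.11, 3.11], [-0.89, 2.33], [0.22, 2.48], [-1.42, 4.56], [0.17, 2.85], [-2.88, 2.88]. Speed limits (rad/s): [2.39, 2.39, 3.14, 3.14, 3.14, 3.14].

### API

Orientations are given as [roll, pitch, yaw] about the fixed x, y, z axes, in that order (R = Rz(yaw) Ry(pitch) Rx(roll)).
In Python, from cell import arm gives the robot as it stands.
- The arm moves only by the shell command python3 -m jog 'ROWS' [FORCE]. ROWS is JSON, a list of rows, each an object of numbers: "tx", "ty", "tz": the shift along the world's x, y, z in m; "spin": the turn about the world's z in degrees; "gripper": the closure, from 0 (fully open) to 1 (shut). In form: [{"tx": .., "ty": .., "tz": .., "spin": .., "gripper": ..}, ...]. A call has 1 to 12 rows; each row shifts and turns the commanded pose from where the row before left it; what a row does not reach is not made up. A row lasts 1/12 s, in which the tool goes at most 41.7 mm and 7.16 degrees, less where a joint would pass 70% of its speed; a pose out of reach is approached as far as the arm can. A call is refused whole if a number of a shift passes 0.0417 or a number of a turn 7.16, either way. A call with a gripper value outside its range is refused whole. The fingers move at their own pace and stop on an object; FORCE is the grip in N (left out, the last holds). Time passes only in rows, so rows that do not move let the fingers close. It gives the time, the measured TCP pose, the force and the opening at its end, in the units of the state.
- arm.read_state(): the state, without advancing time (a new reading comes with each control period).
- arm.grab_frame(name): name is "scene" or "top" or "wrist"; returns the picture (420x560x3 uint8, red, green, blue); there is no depth.
- arm.camera_model(name): a dict with "mtx" (3x3 intrinsics, pixels), "xyz" and "rotation" of the camera in the world; the wrist camera has in their place "hand_eye" (4x4, takes a point from camera to tool coordinates, whose origin is the TCP and whose axes are the flange's). Camera axes: x right, y down, z forward; pixel columns grow to the right and rows downward; lengths in m; the calibration is good to about 2 mm. A picture is of the moment at which its call begins: read the wrist's pose just before it. camera_model takes no time and is no camera call.
- arm.job_done(): hands the job in, once; it reports no verdict.
The state is a dict: "t": time; "joints": joint angles; "joint_vel": joint speeds; "effort": joint torques, N m; "position": TCP position; "eef_rot": TCP orientation; "wrist_force": force on the tool from outside, world axes, zero at the start; "ft_torque": the same for the moment, N m; "grip_width": finger opening in m.
Only numpy, scipy, OpenCV 4.12 (cv2) and the standard library are available. Lean on these libraries where they do the work, as an engineer would, in place of code of your own. Each camera call takes 0.05 s, during which the arm holds its last target.

## Working session

There is one attempt and no reset: what is moved stays moved. The work goes in short steps, Python scripts to look and compute and a shell command to move; the robot and the scene stay as the last step left them, time stands still between calls to the robot, and variables do not carry over. Pictures are saved under pics/ and viewed, and the job is handed in when it is done.

```bash
mkdir -p pics; ls; python3 - <<'E'
from cell import arm
import cv2
for n in ("scene","top"):
    cv2.imwrite(f"pics/{n}0.png",arm.grab_frame(n)[:,:,::-1])
    print(n,arm.camera_model(n))
print(arm.camera_model("wrist"));print(arm.read_state())
E
```

```text
pics
scene {'mtx': array([[448.14467446,   0.        , 280.57665703],
       [  0.        , 448.14467446, 199.91859021],
       [  0.        ,   0.        ,   1.        ]]), 'xyz': array([1.14253135, 0.14403044, 0.88470614]), 'rotation': array([-2.51217537,  0.01053404,  1.68625175])}
top {'mtx': array([[481.55609025,   0.        , 275.77760002],
       [  0.        , 481.55609025, 215.35253655],
       [  0.        ,   0.        ,   1.        ]]), 'xyz': array([0.48853944, 0.05807386, 1.13668919]), 'rotation': array([-3.0364997 ,  0.01754495, -1.56268598])}
{'mtx': array([[357.90705174,   0.        , 273.10890938],
       [  0.        , 357.90705174, 210.30146583],
       [  0.        ,   0.        ,   1.        ]]), 'hand_eye': array([[-1.31029961e-03, -9.66206327e-01, -2.57766592e-01,
         6.48959696e-02],
       [ 9.99999100e-01, -1.34071256e-03, -5.77789307e-05,
        -4.01501180e-05],
       [-2.89764539e-04, -2.57766436e-01,  9.66207214e-01,
        -1.42553317e-01],
       [ 0.00000000e+00,  0.00000000e+00,  0.00000000e+00,
         1.00000000e+00]])}
{'t': 0.1, 'joints': array([ 1.12965536e+00,  3.81145523e-01,  1.29814946e+00, -2.43310024e-06,
        1.46360849e+00, -2.15305337e-01]), 'joint_vel': array([-0.00183357, -0.00124481, -0.00310247, -0.00106794,  0.00074355,
       -0.00022834]), 'effort': array([ 3.79013683e-03, -4.49226415e+01, -2.31652129e+01, -1.77926809e-04,
        3.74978976e-03, -2.76611672e-05]), 'position': array([0.12304969, 0.53579438, 0.23077642]), 'eef_rot': array([-3.14031158e+00, -2.77687846e-04,  2.91575711e+00]), 'wrist_force': array([-1.13839842, -0.29550796,  0.78676269]), 'ft_torque': array([ 0.0094811 , -0.03842913,  0.03815704]), 'grip_width': 0.08530833516916636}
```

View pics/scene0.png

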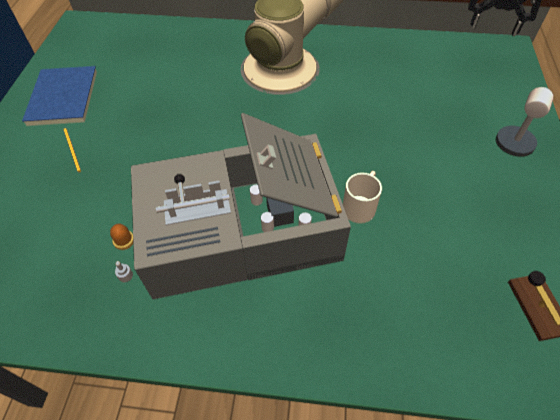

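View pics/top0.png

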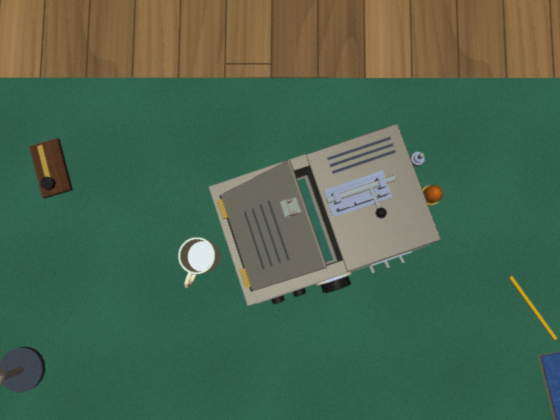

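```bash
cat > h.py <<'E'
import numpy as np,cv2
from scipy.spatial.transform import Rotation as R
from scipy.optimize import least_squares
from cell import arm
def cam(n):
    m=arm.camera_model(n)
    return m["mtx"],np.array(m["xyz"]),R.from_euler("xyz",m["rotation"]).as_matrix()
def proj(n,P):
    K,c,Rm=cam(n); q=(np.atleast_2d(P)-c)@Rm@K.T
    return q[:,:2]/q[:,2:]
def ray(n,uv,z):
    K,c,Rm=cam(n); d=Rm@np.linalg.solve(K,[*uv,1]); return c+d*(z-c[2])/d[2]
def rec(p,P):
    x,y,a=p; P=np.atleast_2d(P)/1000.
    return P@R.from_euler("z",a).as_matrix().T+[x,y,0]
def tool2world(st=None):
    st=st or arm.read_state(); T=np.eye(4);T[:3,:3]=R.from_euler("xyz",st["eef_rot"]).as_matrix();T[:3,3]=st["position"];return T
def projw(P,st):
    m=arm.camera_model("wrist");T=tool2world(st)@np.array(m["hand_eye"])
    q=(np.atleast_2d(P)-T[:3,3])@T[:3,:3]@m["mtx"].T
    return q[:,:2]/q[:,2:]
E
python3 - <<'E'
from h import *
C=[(130,-210,140),(-130,-210,140),(-130,210,140),(130,210,140)]
uv=np.array([(397,125),(438,239),(248,304),(210,186)],float)
f=lambda p:(proj("top",rec(p,C))-uv).ravel()
s=least_squares(f,[.5,.05,.3]);print(s.x,s.fun.round(1))
p=s.x;np.save("p.npy",p)
pts=dict(ball=(-39,-105,172),tip=(20,-12,162),ns=(-5,-105,162),nh=(-5,-55,162),hinge=(0,190,148))
im={n:arm.grab_frame(n)[:,:,::-1].copy() for n in("top","scene")}
for k,v in pts.items():
    w=rec(p,v);print(k,w.round(4),proj("top",w).round(1),proj("scene",w).round(1))
for n in im:
    b=cv2.resize(im[n],None,fx=3,fy=3,interpolation=2)
    for v in list(pts.values())+C:
        u=proj(n,rec(p,v))[0]*3+1;cv2.drawMarker(b,tuple(int(i) for i in u),(0,0,255),0,12,1)
    c=b[330:930,580:1380] if n=="top" else b[320:900,360:1160]
    cv2.imwrite(f"pics/{n}1.png",c)
E
```

```text
[ 0.60007452 -0.02234396  0.32877752] [ 0.3 -1.7  2.5  0.9 -1.3  0.9 -1.6 -0.3]
ball [[ 0.5971 -0.1343  0.172 ]] [[380.4 212.6]] [[179.7 178.8]]
tip [[ 0.6229 -0.0272  0.162 ]] [[326.5 200.2]] [[229.5 196.4]]
ns [[ 0.6292 -0.1233  0.162 ]] [[373.8 197.4]] [[182.  194.8]]
nh [[ 0.6131 -0.076   0.162 ]] [[350.6 205.1]] [[206.7 190.5]]
hinge [[0.5387 0.1575 0.148 ]] [[236.1 241.2]] [[323.5 176. ]]
```

View pics/top1.png

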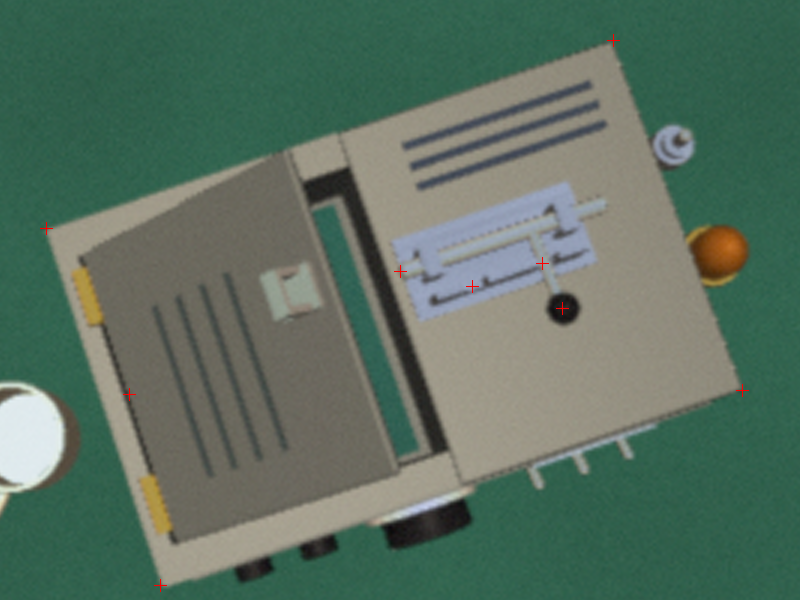

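View pics/scene1.png

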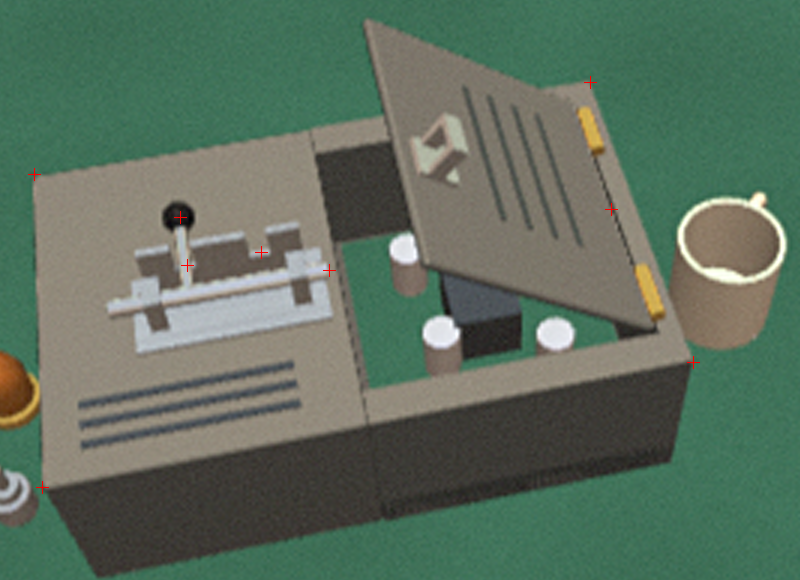

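```bash
python3 - <<'E'
from h import *
p=np.load("p.npy")
uv=np.array([(289.3,160.7),(326,266.7)])
def f(t):
    t=t[0];y=190-190*np.cos(t);z=148+190*np.sin(t)
    return (proj("top",rec(p,[(105,y,z),(-105,y,z)]))-uv).ravel()
for t0 in(.4,.7):
    s=least_squares(f,[t0]);print(s.x,s.fun.round(1))
print(rec(p,[(-40,70,148),(-39,-105,172)]).round(4), np.degrees(p[2]))
E
```

```text
[0.6702465] [-0.2 -2.5  0.3  0.4]
[0.67024647] [-0.2 -2.5  0.3  0.4]
[[ 0.5396  0.031   0.148 ]
 [ 0.5971 -0.1343  0.172 ]] 18.837564546970043
```

```bash
python3 -m jog '[{"tz":0.025,"spin":4,"gripper":1},{"tz":0.025,"spin":4,"gripper":1},{"tz":0.025,"spin":4,"gripper":1},{"tz":0.025,"spin":4,"gripper":1},{"tx":0.017,"ty":-0.021,"spin":4},{"tx":0.017,"ty":-0.021,"spin":4},{"tx":0.017,"ty":-0.021,"spin":4},{"tx":0.017,"ty":-0.021,"spin":3.8},{"tx":0.017,"ty":-0.021},{"tx":0.017,"ty":-0.021},{"tx":0.017,"ty":-0.021},{"tx":0.017,"ty":-0.021}]' 40
python3 -m jog '[{"tx":0.018,"ty":-0.021},{"tx":0.018,"ty":-0.021},{"tx":0.018,"ty":-0.021},{"tx":0.018,"ty":-0.021},{"tx":0.018,"ty":-0.021},{"tx":0.018,"ty":-0.021},{"tx":0.018,"ty":-0.021},{"tx":0.018,"ty":-0.021},{"tx":0.018,"ty":-0.021},{"tx":0.018,"ty":-0.021},{"tx":0.018,"ty":-0.021},{"tx":0.018,"ty":-0.021}]'
```

```text
invalid input
invalid input
```

```bash
python3 -m jog '[{"tx":0,"ty":0,"tz":0.025,"spin":4,"gripper":1}]' 40;  python3 -m jog '[{"tx":0,"ty":0,"tz":0.025,"spin":4,"gripper":1}]'
```

```text
t: 0.28
position: [0.1225, 0.5345, 0.2524]
eef_rot: [-3.133, -0.003, 2.985]
wrist_force: [0.0, 0.3, -0.4]
grip_width: 0.0755
t: 0.37
position: [0.1229, 0.5355, 0.2808]
eef_rot: [-3.138, -0.001, 3.059]
wrist_force: [0.2, -0.4, 0.9]
grip_width: 0.0641
```

All keys are required in each row.

```bash
python3 -m jog '[{"tx":0,"ty":0,"tz":0.025,"spin":4,"gripper":1},{"tx":0,"ty":0,"tz":0.025,"spin":4,"gripper":1},{"tx":0.017,"ty":-0.021,"tz":0,"spin":4,"gripper":1},{"tx":0.017,"ty":-0.021,"tz":0,"spin":4,"gripper":1},{"tx":0.017,"ty":-0.021,"tz":0,"spin":4,"gripper":1},{"tx":0.017,"ty":-0.021,"tz":0,"spin":4,"gripper":1},{"tx":0.017,"ty":-0.021,"tz":0,"spin":0,"gripper":1},{"tx":0.017,"ty":-0.021,"tz":0,"spin":0,"gripper":1},{"tx":0.017,"ty":-0.021,"tz":0,"spin":0,"gripper":1},{"tx":0.017,"ty":-0.021,"tz":0,"spin":0,"gripper":1},{"tx":0.017,"ty":-0.021,"tz":0,"spin":0,"gripper":1},{"tx":0.017,"ty":-0.021,"tz":0,"spin":0,"gripper":1}]'
python3 -m jog '[{"tx":0.018,"ty":-0.021,"tz":0,"spin":0,"gripper":1},{"tx":0.018,"ty":-0.021,"tz":0,"spin":0,"gripper":1},{"tx":0.018,"ty":-0.021,"tz":0,"spin":0,"gripper":1},{"tx":0.018,"ty":-0.021,"tz":0,"spin":0,"gripper":1},{"tx":0.018,"ty":-0.021,"tz":0,"spin":0,"gripper":1},{"tx":0.018,"ty":-0.021,"tz":0,"spin":0,"gripper":1},{"tx":0.018,"ty":-0.021,"tz":0,"spin":0,"gripper":1},{"tx":0.018,"ty":-0.021,"tz":0,"spin":0,"gripper":1},{"tx":0.018,"ty":-0.021,"tz":0,"spin":0,"gripper":1},{"tx":0.018,"ty":-0.021,"tz":0,"spin":0,"gripper":1},{"tx":0.018,"ty":-0.021,"tz":0,"spin":0,"gripper":1}]'
```

```text
t: 1.37
position: [0.2936, 0.3248, 0.3313]
eef_rot: [-3.142, -0.0, -2.809]
wrist_force: [0.3, 0.0, 0.2]
grip_width: -0.0002
t: 2.28
position: [0.4918, 0.0938, 0.3312]
eef_rot: [3.141, -0.0, -2.809]
wrist_force: [0.1, 1.4, -0.4]
grip_width: 0.0001
```

```bash
python3 -m jog '[{"tx":0.016,"ty":-0.021,"tz":0,"spin":-0.2,"gripper":1},{"tx":0.016,"ty":-0.021,"tz":0,"spin":0,"gripper":1},{"tx":0.016,"ty":-0.021,"tz":0,"spin":0,"gripper":1},{"tx":0,"ty":0,"tz":-0.02,"spin":0,"gripper":1},{"tx":0,"ty":0,"tz":-0.02,"spin":0,"gripper":1},{"tx":0,"ty":0,"tz":-0.015,"spin":0,"gripper":1},{"tx":0,"ty":0,"tz":-0.015,"spin":0,"gripper":1},{"tx":0,"ty":0,"tz":-0.01,"spin":0,"gripper":1},{"tx":0,"ty":0,"tz":-0.01,"spin":0,"gripper":1},{"tx":0,"ty":0,"tz":-0.01,"spin":0,"gripper":1}]'
python3 -m jog '[{"tx":0,"ty":0,"tz":-0.008,"spin":0,"gripper":1},{"tx":0,"ty":0,"tz":-0.008,"spin":0,"gripper":1},{"tx":0,"ty":0,"tz":-0.008,"spin":0,"gripper":1},{"tx":0,"ty":0,"tz":-0.008,"spin":0,"gripper":1}]'
```

```text
t: 3.12
position: [0.5392, 0.032, 0.231]
eef_rot: [-3.141, 0.0, -2.812]
wrist_force: [-0.6, -0.5, 3.2]
grip_width: 0.0004
t: 3.45
position: [0.5393, 0.0319, 0.1989]
eef_rot: [-3.141, 0.001, -2.812]
wrist_force: [0.4, -0.7, 3.4]
grip_width: -0.0002
```

Pressing with ~3.4 N, as expected.

```bash
python3 -m jog '[{"tx":0,"ty":0,"tz":-0.008,"spin":0,"gripper":1},{"tx":0,"ty":0,"tz":-0.008,"spin":0,"gripper":1},{"tx":0,"ty":0,"tz":-0.008,"spin":0,"gripper":1},{"tx":0,"ty":0,"tz":-0.008,"spin":0,"gripper":1},{"tx":0,"ty":0,"tz":-0.006,"spin":0,"gripper":1},{"tx":0,"ty":0,"tz":-0.006,"spin":0,"gripper":1},{"tx":0,"ty":0,"tz":-0.003,"spin":0,"gripper":1}]'
python3 -m jog '[{"tx":0,"ty":0,"tz":-0.002,"spin":0,"gripper":1},{"tx":0,"ty":0,"tz":-0.001,"spin":0,"gripper":1}]'
```

```text
t: 4.03
position: [0.5389, 0.032, 0.1514]
eef_rot: [3.141, -0.001, -2.812]
wrist_force: [-0.3, -2.2, 2.7]
grip_width: 0.0
t: 4.2
position: [0.539, 0.032, 0.1491]
eef_rot: [3.141, -0.001, -2.812]
wrist_force: [-0.0, -1.7, 2.3]
grip_width: -0.0001
```

```bash
python3 -m jog '[{"tx":0,"ty":0,"tz":-0.001,"spin":0,"gripper":1},{"tx":0,"ty":0,"tz":-0.001,"spin":0,"gripper":1}]'
python3 -m jog '[{"tx":0,"ty":0,"tz":-0.001,"spin":0,"gripper":1},{"tx":0,"ty":0,"tz":0,"spin":0,"gripper":1}]'
```

```text
t: 4.37
position: [0.5391, 0.032, 0.148]
eef_rot: [-3.141, 0.0, -2.812]
wrist_force: [-4.5, -1.2, 14.3]
grip_width: -0.0001
t: 4.53
position: [0.5391, 0.032, 0.148]
eef_rot: [-3.141, 0.001, -2.812]
wrist_force: [-5.1, -1.5, 14.8]
grip_width: -0.0
```

```bash
python3 -m jog '[{"tx":0,"ty":0,"tz":0,"spin":0,"gripper":1},{"tx":0,"ty":0,"tz":0.02,"spin":0,"gripper":1},{"tx":0,"ty":0,"tz":0.04,"spin":0,"gripper":1},{"tx":0,"ty":0,"tz":0.04,"spin":0,"gripper":0.4},{"tx":0.0097,"ty":-0.0277,"tz":0,"spin":0,"gripper":0.4},{"tx":0.0097,"ty":-0.0277,"tz":0,"spin":0,"gripper":0.4},{"tx":0.0097,"ty":-0.0277,"tz":0,"spin":0,"gripper":0.4},{"tx":0.0097,"ty":-0.0277,"tz":0,"spin":0,"gripper":0.4},{"tx":0.0097,"ty":-0.0277,"tz":0,"spin":0,"gripper":0.4},{"tx":0.0097,"ty":-0.0277,"tz":0,"spin":0,"gripper":0.4},{"tx":0,"ty":0,"tz":0,"spin":0,"gripper":0.4}]'
python3 - <<'E'
from h import *
p=np.load("p.npy");st=arm.read_state();print(st["position"],st["grip_width"])
w=arm.grab_frame("wrist")[:,:,::-1].copy();t=arm.grab_frame("top")[:,:,::-1];s=arm.grab_frame("scene")[:,:,::-1]
P=rec(p,[(-39,-105,172),(20,-12,162),(-5,-55,162),(-5,-105,162),(0,0,148)])
u=projw(P,st);print(u.round(1))
for i in u: cv2.drawMarker(w,tuple(int(v) for v in i),(0,0,255),0,10,1)
cv2.imwrite("pics/w2.png",w)
b=cv2.resize(s,None,fx=3,fy=3,interpolation=2)[320:900,360:1160]
cv2.imwrite("pics/s2.png",b)
E
```

```text
t: 5.45
position: [0.5982, -0.1384, 0.2452]
eef_rot: [-3.142, -0.001, -2.816]
wrist_force: [0.2, -0.3, -0.2]
grip_width: 0.0512
[ 0.5981567  -0.13843137  0.24515558] 0.051157907079866144
[[280.1 222.1]
 [413.  298.2]
 [353.3 265.4]
 [279.8 265.7]
 [424.9 263.5]]
```

View pics/w2.png

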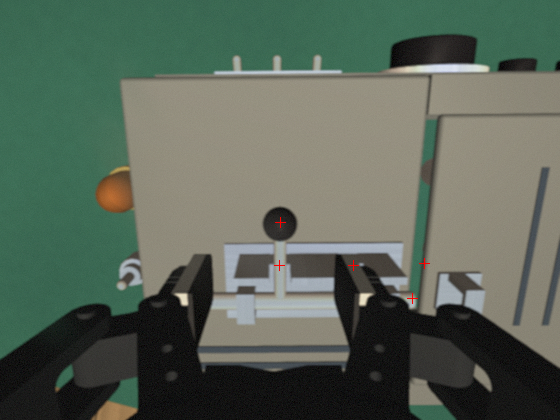

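View pics/s2.png

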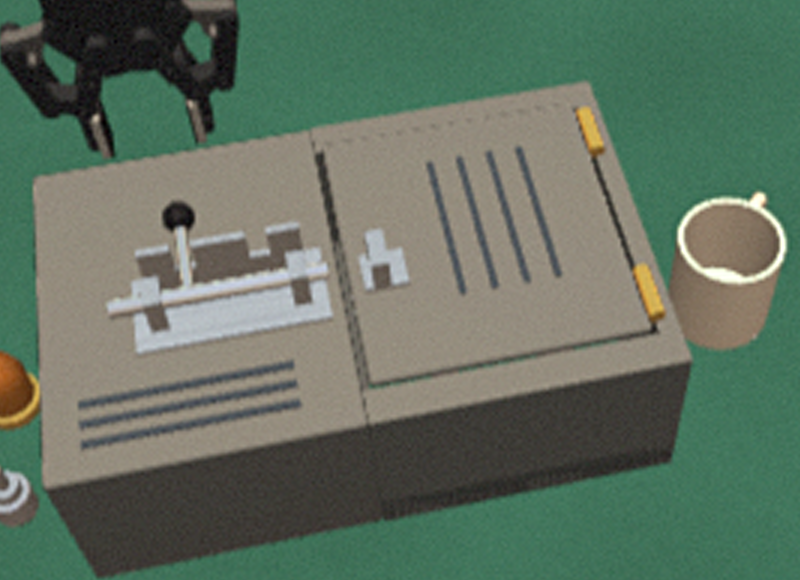

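```bash
python3 -m jog '[{"tx":-0.001,"ty":0.004,"tz":-0.01,"spin":0.2,"gripper":0.4},{"tx":0,"ty":0,"tz":-0.015,"spin":0,"gripper":0.4},{"tx":0,"ty":0,"tz":-0.015,"spin":0,"gripper":0.4},{"tx":0,"ty":0,"tz":-0.015,"spin":0,"gripper":0.4},{"tx":0,"ty":0,"tz":-0.015,"spin":0,"gripper":0.4},{"tx":0,"ty":0,"tz":-0.015,"spin":0,"gripper":0.4},{"tx":0,"ty":0,"tz":-0.005,"spin":0,"gripper":0.4}]'
python3 -m jog '[{"tx":0,"ty":0,"tz":0,"spin":0,"gripper":0.8},{"tx":0,"ty":0,"tz":0,"spin":0,"gripper":0.9},{"tx":0,"ty":0,"tz":0,"spin":0,"gripper":0.9},{"tx":0,"ty":0,"tz":0,"spin":0,"gripper":0.9},{"tx":0,"ty":0,"tz":0,"spin":0,"gripper":0.9}]' 20
python3 - <<'E'
from h import *
w=arm.grab_frame("wrist")[:,:,::-1].copy()
cv2.imwrite("pics/w3.png",w)
E
```

```text
t: 6.18
position: [0.5953, -0.1283, 0.1545]
eef_rot: [3.139, -0.002, -2.807]
wrist_force: [-1.0, -0.1, -0.4]
grip_width: 0.0515
t: 6.6
position: [0.5972, -0.1315, 0.158]
eef_rot: [-3.137, 0.002, -2.809]
wrist_force: [1.9, -6.3, 0.1]
grip_width: 0.0204
```

View pics/w3.png

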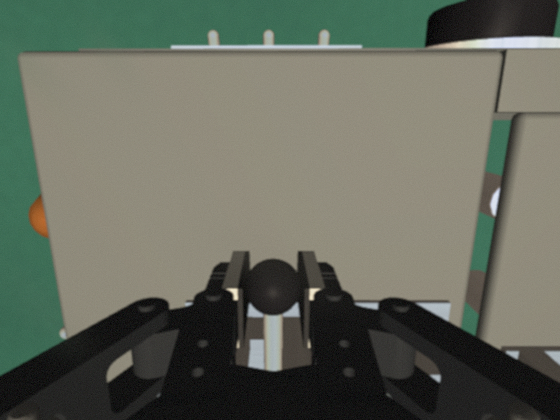

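```bash
python3 -m jog '[{"tx":0.0006,"ty":-0.0019,"tz":0,"spin":0,"gripper":0.9},{"tx":0.0016,"ty":0.0005,"tz":0.0069,"spin":0,"gripper":0.9},{"tx":0.0023,"ty":0.0008,"tz":0.0067,"spin":0,"gripper":0.9},{"tx":0.0031,"ty":0.001,"tz":0.0063,"spin":0,"gripper":0.9},{"tx":0,"ty":0,"tz":0,"spin":0,"gripper":0.9}]'
```

```text
t: 7.07
position: [0.6047, -0.1295, 0.1781]
eef_rot: [-3.14, 0.002, -2.808]
wrist_force: [-2.5, -1.0, -0.2]
grip_width: 0.0204
```

```bash
python3 -m jog '[{"tx":0.0038,"ty":0.0013,"tz":0.0059,"spin":0,"gripper":0.9},{"tx":0.0044,"ty":0.0015,"tz":0.0054,"spin":0,"gripper":0.9},{"tx":0.005,"ty":0.0017,"tz":0.0048,"spin":0,"gripper":0.9},{"tx":0.0055,"ty":0.0019,"tz":0.0042,"spin":0,"gripper":0.9},{"tx":0.0059,"ty":0.002,"tz":0.0034,"spin":0,"gripper":0.9},{"tx":0,"ty":0,"tz":0,"spin":0,"gripper":0.9},{"tx":0,"ty":0,"tz":0,"spin":0,"gripper":0.9}]'
python3 - <<'E'
from h import *
print(arm.read_state()["wrist_force"])
w=arm.grab_frame("wrist")[:,:,::-1].copy()
cv2.imwrite("pics/w4.png",w)
b=cv2.resize(arm.grab_frame("scene")[:,:,::-1],None,fx=3,fy=3,interpolation=2)[320:900,360:1160]
cv2.imwrite("pics/s4.png",b)
E
```

```text
t: 7.65
position: [0.6289, -0.1212, 0.2002]
eef_rot: [-3.141, 0.0, -2.808]
wrist_force: [-3.7, 0.1, 2.6]
grip_width: 0.0204
[-3.7201417  0.1260577  2.6376646]
```

View pics/s4.png

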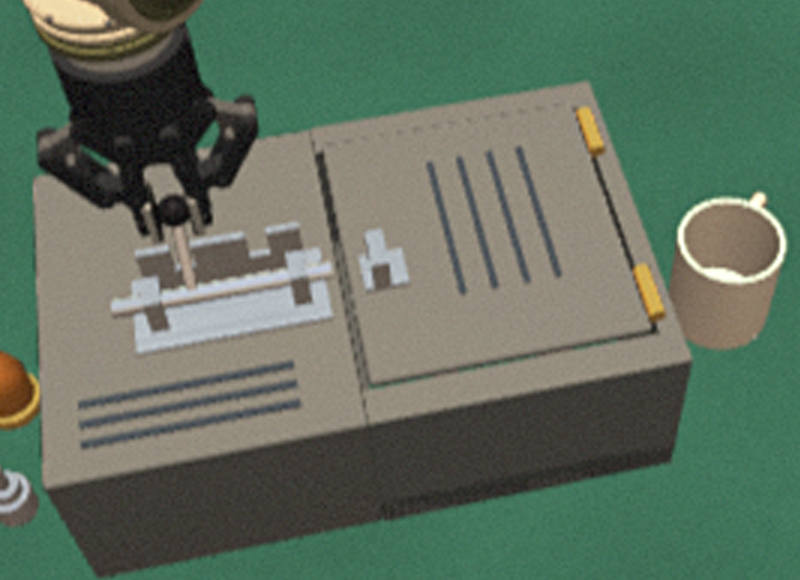

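View pics/w4.png

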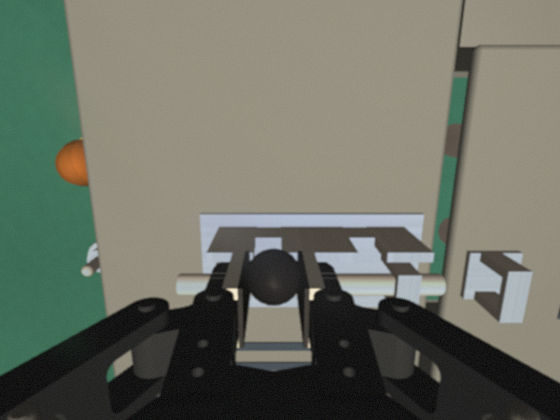

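```bash
python3 - <<'E'
from h import *
p=np.load("p.npy")
for h in(0,.3,.5,.7,.8,.9,1,1.1):
  for y in (-105,-102):
    f=h+.1745;w=rec(p,(20-60*np.cos(f),y,162+60*np.sin(f)));print(h,y,w.round(4),(proj("scene",w)*3-[360,320]).round(0))
E
```

```text
0 -105 [[ 0.597  -0.1343  0.1724]] [[179. 216.]]
0 -102 [[ 0.596  -0.1315  0.1724]] [[183. 215.]]
0.3 -105 [[ 0.6024 -0.1325  0.1894]] [[175. 207.]]
0.3 -102 [[ 0.6014 -0.1297  0.1894]] [[179. 206.]]
0.5 -105 [[ 0.6086 -0.1304  0.1995]] [[173. 204.]]
0.5 -102 [[ 0.6076 -0.1276  0.1995]] [[177. 204.]]
0.7 -105 [[ 0.6165 -0.1277  0.208 ]] [[171. 206.]]
0.7 -102 [[ 0.6155 -0.1248  0.208 ]] [[176. 205.]]
0.8 -105 [[ 0.621  -0.1261  0.2116]] [[170. 208.]]
0.8 -102 [[ 0.62   -0.1233  0.2116]] [[175. 207.]]
0.9 -105 [[ 0.6259 -0.1245  0.2148]] [[170. 211.]]
0.9 -102 [[ 0.6249 -0.1216  0.2148]] [[175. 210.]]
1 -105 [[ 0.631  -0.1227  0.2173]] [[170. 215.]]
1 -102 [[ 0.63   -0.1199  0.2173]] [[175. 214.]]
1.1 -105 [[ 0.6363 -0.1209  0.2194]] [[170. 220.]]
1.1 -102 [[ 0.6354 -0.1181  0.2194]] [[175. 219.]]
```

```bash
python3 -m jog '[{"tx":0.005,"ty":0.0017,"tz":0.0022,"spin":0,"gripper":0.9},{"tx":0,"ty":0,"tz":0,"spin":0,"gripper":0.9}]'
python3 -m jog '[{"tx":-0.0019,"ty":0.0057,"tz":0,"spin":0,"gripper":0.9},{"tx":-0.0019,"ty":0.0057,"tz":0,"spin":0,"gripper":0.9},{"tx":-0.0019,"ty":0.0057,"tz":0,"spin":0,"gripper":0.9},{"tx":-0.0019,"ty":0.0057,"tz":0,"spin":0,"gripper":0.9}]'
python3 -m jog '[{"tx":-0.0019,"ty":0.0057,"tz":0,"spin":0,"gripper":0.9},{"tx":-0.002,"ty":0.0057,"tz":0,"spin":0,"gripper":0.9},{"tx":-0.002,"ty":0.0057,"tz":0,"spin":0,"gripper":0.9},{"tx":-0.002,"ty":0.0055,"tz":0,"spin":0,"gripper":0.9},{"tx":0,"ty":0,"tz":0,"spin":0,"gripper":0.9},{"tx":0,"ty":0,"tz":0,"spin":0,"gripper":0.9}]'
python3 - <<'E'
from h import *
p=np.load("p.npy");st=arm.read_state();print(st["wrist_force"],(st["position"]-rec(p,(0,0,0))[0])@R.from_euler("z",p[2]).as_matrix())
w=arm.grab_frame("wrist")[:,:,::-1].copy()
cv2.imwrite("pics/w5.png",w)
b=cv2.resize(arm.grab_frame("scene")[:,:,::-1],None,fx=3,fy=3,interpolation=2)[320:900,360:1160]
cv2.imwrite("pics/s5.png",b)
E
```

```text
t: 7.92
position: [0.634, -0.1196, 0.2024]
eef_rot: [-3.141, 0.001, -2.809]
wrist_force: [-2.5, 1.0, 4.3]
grip_width: 0.0202
t: 8.25
position: [0.6256, -0.0964, 0.2023]
eef_rot: [-3.141, 0.0, -2.809]
wrist_force: [-2.6, -3.2, 3.8]
grip_width: 0.02
t: 8.75
position: [0.6178, -0.0736, 0.2022]
eef_rot: [3.141, -0.0, -2.808]
wrist_force: [-3.9, -0.6, 6.2]
grip_width: 0.0203
[-3.94863041 -0.60309387  6.22619245] [ 0.00021541 -0.05418777  0.20224581]
```

View pics/s5.png

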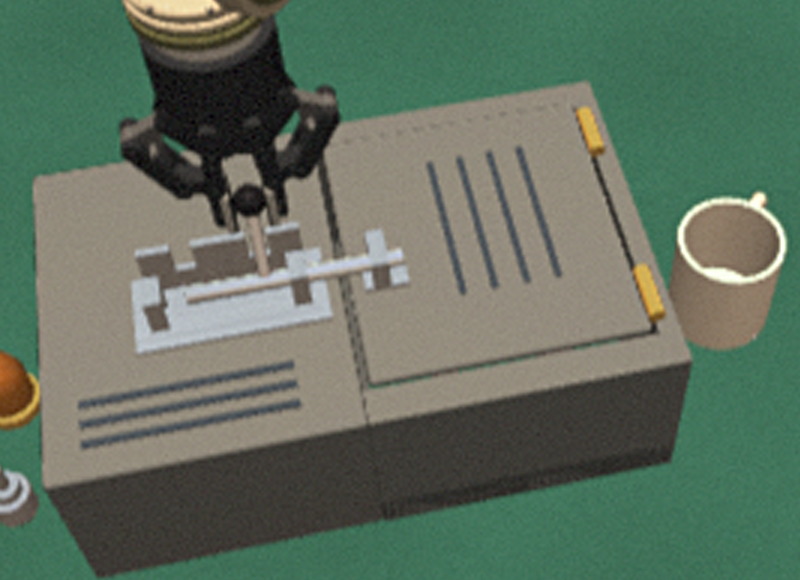

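View pics/w5.png

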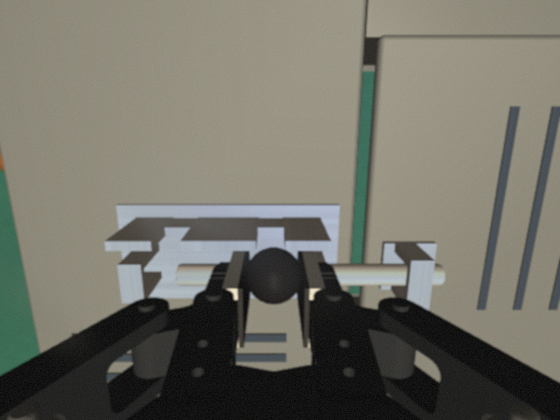

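```bash
python3 -m jog '[{"tx":-0.005,"ty":-0.0022,"tz":-0.0022,"spin":0,"gripper":0.9},{"tx":-0.0059,"ty":-0.002,"tz":-0.0034,"spin":0,"gripper":0.9},{"tx":-0.0055,"ty":-0.0019,"tz":-0.0042,"spin":0,"gripper":0.9},{"tx":-0.005,"ty":-0.0017,"tz":-0.0048,"spin":0,"gripper":0.9},{"tx":-0.0044,"ty":-0.0015,"tz":-0.0054,"spin":0,"gripper":0.9},{"tx":0,"ty":0,"tz":0,"spin":0,"gripper":0.9}]'
python3 -m jog '[{"tx":-0.0038,"ty":-0.0013,"tz":-0.0059,"spin":0,"gripper":0.9},{"tx":-0.0031,"ty":-0.001,"tz":-0.0063,"spin":0,"gripper":0.9},{"tx":0,"ty":0,"tz":0,"spin":0,"gripper":0.9}]'
```

```text
t: 9.35
position: [0.5911, -0.0837, 0.1807]
eef_rot: [3.14, -0.002, -2.809]
wrist_force: [-0.2, 2.2, 0.0]
grip_width: 0.0203
t: 9.6
position: [0.5847, -0.0861, 0.1687]
eef_rot: [3.141, -0.001, -2.809]
wrist_force: [1.7, -0.5, 0.5]
grip_width: 0.0204
```

```bash
python3 -m jog '[{"tx":-0.0023,"ty":-0.0008,"tz":-0.0067,"spin":0,"gripper":0.9},{"tx":-0.0012,"ty":-0.0004,"tz":-0.0045,"spin":0,"gripper":0.9},{"tx":0,"ty":0,"tz":0,"spin":0,"gripper":0.9},{"tx":0,"ty":0,"tz":0,"spin":0,"gripper":0.9}]'
```

```text
t: 9.93
position: [0.5817, -0.0873, 0.1585]
eef_rot: [-3.141, -0.0, -2.809]
wrist_force: [-0.2, -0.5, 1.0]
grip_width: 0.0204
```

```bash
python3 -m jog '[{"tx":0,"ty":0,"tz":0,"spin":0,"gripper":0.4},{"tx":0,"ty":0,"tz":0,"spin":0,"gripper":0.4},{"tx":0,"ty":0,"tz":0,"spin":0,"gripper":0.4},{"tx":0,"ty":0,"tz":0,"spin":0,"gripper":0.4},{"tx":0,"ty":0,"tz":0,"spin":0,"gripper":0.4},{"tx":0,"ty":0,"tz":0.01,"spin":0,"gripper":0.4},{"tx":0,"ty":0,"tz":0.02,"spin":0,"gripper":0.4},{"tx":0,"ty":0,"tz":0.03,"spin":0,"gripper":0.4},{"tx":0,"ty":0,"tz":0.04,"spin":0,"gripper":0.4},{"tx":-0.02,"ty":0,"tz":0.03,"spin":0,"gripper":0.4},{"tx":-0.04,"ty":0,"tz":0,"spin":0,"gripper":0.4},{"tx":-0.04,"ty":0,"tz":0,"spin":0,"gripper":0.4}]'
python3 -m jog '[{"tx":-0.04,"ty":0,"tz":0,"spin":0,"gripper":0.4},{"tx":0,"ty":0,"tz":0,"spin":0,"gripper":0.4}]'
python3 - <<'E'
from h import *
p=np.load("p.npy");st=arm.read_state()
P=rec(p,[(-39.1,-55,172.4),(20,38,162)])
print(proj("top",P),proj("scene",P)*3-[360,320])
for n in("scene","top"):
  b=cv2.resize(arm.grab_frame(n)[:,:,::-1],None,fx=3,fy=3,interpolation=2)
  for u in proj(n,P)*3+1: cv2.drawMarker(b,tuple(int(v) for v in u),(0,0,255),0,10,1)
  cv2.imwrite(f"pics/{n}6.png",b[320:900,360:1160] if n=="scene" else b[330:930,580:1380])
E
```

```text
t: 10.93
position: [0.4814, -0.0871, 0.2906]
eef_rot: [-3.139, 0.003, -2.808]
wrist_force: [0.0, -2.1, 0.1]
grip_width: 0.0512
t: 11.1
position: [0.4361, -0.0857, 0.2895]
eef_rot: [3.141, -0.002, -2.81]
wrist_force: [1.3, 0.1, 0.3]
grip_width: 0.0515
[[356.9160623  220.47004647]
 [303.29425941 207.95150555]] [[252.19449258 203.51810428]
 [401.9510931  256.0430825 ]]
```

View pics/scene6.png

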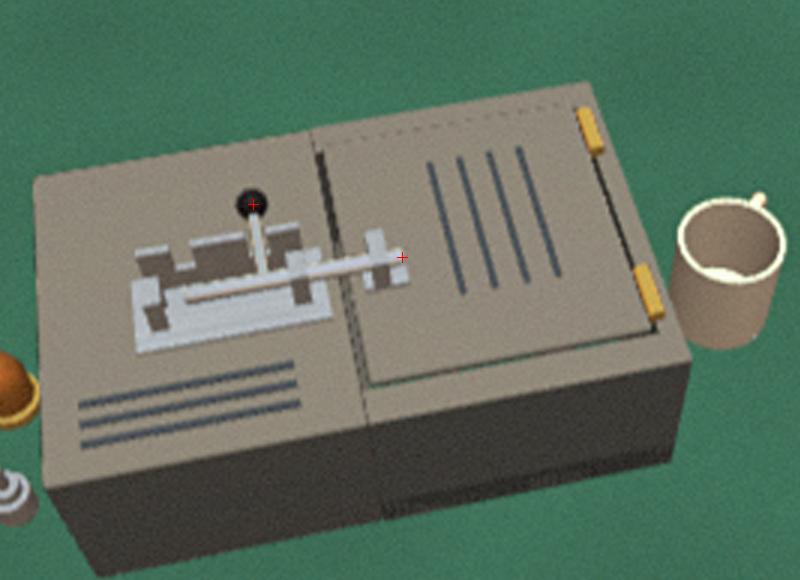

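View pics/top6.png

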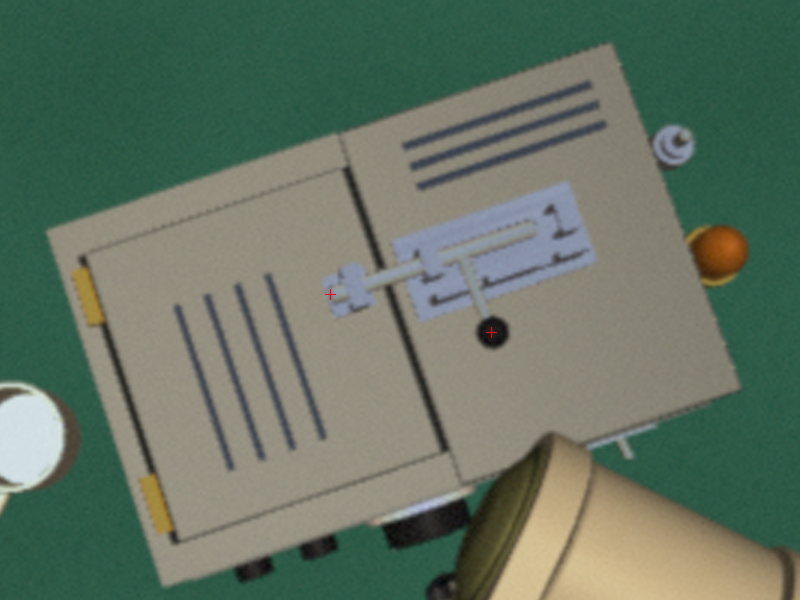

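The ball sits on its predicted place for slide 50 mm, handle at 0 in both views (scene crop (252,204), top crop (491,332)). The rod passes through the staple and the lid is flat. The lamp, plug and mug look unmoved, and the gripper is clear.

```bash
python3 -c "
from cell import arm
print(arm.job_done())"
```

```text
the job is handed in; nothing more can be done
None
```

The lid is shut and bolted, with the handle down in the home notch. I handed the job in at about 11 s of the 51 s allowed.

- **Lid:** I pressed it down with the shut fingers at about 3 N. It stopped at z 0.148 m with the force rising to about 14 N, as it should when flat, and this was before the bolt was moved.
- **Bolt:** I gripped the ball, swung the handle up to about 0.9–1.0 rad, slid the bolt 48 mm and lowered the handle along the same arc. Then I let go and backed off.
- **Last checks:** In both the top and scene views the ball and the bolt tip lie within a few millimetres of where they should be for 50 mm of slide and the handle fully down. The rod is through the staple and the lid lies flat. The lamp, plug and mug look unmoved, and the gripper is clear with wrist force near zero.
- **Disagreements:**
  - My first two move calls were refused because each row must give every value; nothing moved.
  - While gripped at the start, the ball sat about 3 mm off along the bolt, so I slid 48 mm instead of 50 mm.
  - At the top of the swing the scene view read about 0.8–0.85 rad against 0.93 rad from the arm's pose, so I raised the handle a little more before sliding.

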